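# Hold the reading lens in focus over a spice tin's date label

## Task

One of the three spice tins has been set beside the focus stand, the thin steel post with a sliding brass pointer. Pick up the reading lens and hold it level over that tin, centred on the small date label on the lid, with the glass at the height of the pointer's tip. Touch neither tins nor stand with it, leave the tins and the pointer where they are, and finish while still holding the lens there, steady, carried by the gripper alone.

Things in the scene. Friction and masses are not known exactly. Their poses are not given: they have to be found in the camera images.
- lens: reading lens lying flat on the table: steel ring 76 mm across and 14 mm thick with a glass disc in it, and a straight flat-sided dark wooden handle (100 mm long, 18 mm wide, 22 mm high, its underside flush with the ring's) reaching from 55 to 155 mm from the ring's centre. About 100 to 160 g, balanced about 75 mm from the ring's centre. Origin at the centre of the ring's underside; x points away from the handle (the handle runs along -x), z is the lens's axis, up
- lens_center (a point): centre of the glass, 7 mm above the lens's underside on its axis
- lens_grip (a point): grip point on the handle, 85 mm from the ring's centre, 14 mm above the lens's underside
- focus_stand: fixed focus stand: round dark foot 60 mm across, 12 mm high, with a thin upright steel rod (8 mm) with a ball on top, 219 mm high in all. Origin at the centre of the foot's underside. Its x axis, reversed, points to the tin set beside it, whose centre stands 90 mm from the rod; the other two tins stand more than 130 mm from it
- focus_mark (a point): tip of the brass pointer, a 3 mm thick flat tongue that reaches 25 mm from the rod's axis towards the tin; its height, set anywhere from 115 to 165 mm above the table, is the focal height at which the glass's centre belongs. The pointer sits on the rod by friction (about 3 N)
- tin_a: round aluminium spice tin with a dark steel lid, 61 mm across, 45 mm high, loose, standing upright; all three tins are alike. Origin at the centre of its underside, z up
- tin_b: round aluminium spice tin with a dark steel lid, 61 mm across, 45 mm high, loose, standing upright; all three tins are alike. Origin at the centre of its underside, z up
- tin_c: round aluminium spice tin with a dark steel lid, 61 mm across, 45 mm high, loose, standing upright; all three tins are alike. Origin at the centre of its underside, z up
- tin_a_mark (a point): centre of the top of the date label of tin_a: a small white paper label (14 x 22 mm, with dark lines) on the lid, 13 mm off the tin's centre along its x, 47 mm above the table. It may lie on any side of the lid
- tin_b_mark (a point): centre of the top of the date label of tin_b: a small white paper label (14 x 22 mm, with dark lines) on the lid, 13 mm off the tin's centre along its x, 47 mm above the table. It may lie on any side of the lid
- tin_c_mark (a point): centre of the top of the date label of tin_c: a small white paper label (14 x 22 mm, with dark lines) on the lid, 13 mm off the tin's centre along its x, 47 mm above the table. It may lie on any side of the lid
Mind the look-alikes: they are no part of the job. Leave any pink, purple or turquoise look-alike of the tin_a alone.

How it is judged (in metres and radians):
On the way:
1. the lens is picked up (contact force between the fingers and lens above 1 N and height (world z) of lens_center above 0.04 m), for 0.2 s.
At the end, for the whole second after the job is handed in: Glass centre within 12 mm horizontally of the date label of the tin beside the focus stand (label within 115 mm of the rod) and within 6 mm of the pointer tip's height; lens level to 0.1 rad, still (under 0.02 m/s), held by the fingers (over 1 N), touching neither stand nor tins (((horizontal distance between tin_a_mark and focus_stand below 0.115 m and horizontal distance between lens_center and tin_a_mark below 0.012 m) or (horizontal distance between tin_b_mark and focus_stand below 0.115 m and horizontal distance between lens_center and tin_b_mark below 0.012 m) or (horizontal distance between tin_c_mark and focus_stand below 0.115 m and horizontal distance between lens_center and tin_c_mark below 0.012 m)) and z of lens_center in the frame of focus_mark between -0.006 and 0.006 m and angle between lens's own z axis and vertical below 0.1 rad and contact force between the fingers and lens above 1 N and linear speed of lens below 0.02 m/s and contact force between lens and focus_stand below 0.2 N and contact force between lens and tin_a below 0.2 N and contact force between lens and tin_b below 0.2 N and contact force between lens and tin_c below 0.2 N); the arm keeps its last pose, push and grip.
It fails at once if a tin is shifted by more than 10 mm (distance of any of tin_a, tin_b, tin_c from where it was at the start of the episode above 0.01 m).
It fails at once if the pointer is shifted by more than 5 mm (distance of focus_mark from where it was at the start of the episode above 0.005 m).
It fails at once if the lens strikes a tin or the stand (contact force between lens and focus_stand above 2 N or contact force between lens and tin_a above 2 N or contact force between lens and tin_b above 2 N or contact force between lens and tin_c above 2 N).
It also fails if it takes over 40 s, if anything falls off the work surface, if the arm or the gripper's body presses on something with over 40 N, if the wrist force passes 120 N, or if a joint passes its speed limit or range.

## Robot

A 6-joint arm with a two-finger parallel gripper is mounted at the origin on the work surface. World frame = base frame: x ahead of the robot, y to its left, z up, the work surface at z = 0. Lengths are in mm, angles in degrees, forces in N, time in s.
With the tool pointing down it reaches from about 275 to 1000 mm from the base axis. Payload 8.4 kg.
Tool frame: the origin (TCP) lies midway between the tips of the shut fingers; the grasp point (between the pads) lies 19 mm behind it; z points along the fingers, y is the line along which they close (so a half turn about z gives the same grasp; the last joint's range is limited). The gripper opens to 85 mm and grips with 20 to 120 N. Pads are 22 mm wide; open, the fingers measure 114 mm over their backs; the gripper's body (76 mm by 85 mm) begins 54 mm behind the grasp point. The pads swing forward as they close: fully open they stand 13 mm farther back than shut.
Start: joints at [66.669, 20.225, 93.587, -0, 66.188, -0.138], TCP at [246.146, 574.491, 231.281] pointing down, gripper open.
Joint ranges: [-150.9, 150.9], [-52.94, 120.26], [3.33, 152.33], [-74.26, 254.26], [0, 154.13], [-172.89, 172.89]. Speed limits (degrees/s): [127.2, 127.2, 159.86, 180, 180, 180].

## Interface

Orientations are given as a 3x3 rotation matrix whose columns are the frame's x, y, z axes.
In Python, from plant import * gives the robot as it stands. The module is installed in compiled form; this text tells all that it offers.
- The arm moves only by the shell command python3 -m jog 'ROWS'. ROWS is JSON, a list of rows, each a list of 3 entries, a list of its own where there are three numbers: the shift along the tool's x, y, z in units of 60 mm (1.0 is 60 mm), then the turn, a rotation vector about the tool's x, y, z in units of 10 degrees (1.0 is 10 degrees), then the finger opening in mm, from 0 to 85.4. In form: [[[x, y, z], [wx, wy, wz], claw], ...]. A call has 1 to 5 rows; each row is the pose to reach, as a shift and turn from the pose commanded when the call began, along the tool's axes at that moment; what a row does not reach only later rows make up. A row lasts 1/8 s, in which the tool goes at most 62.5 mm and 10.7 degrees, less where a joint would pass 70% of its speed; a pose out of reach is approached as far as the arm can. A call with a gripper value outside its range is refused whole. The fingers move at their own pace and stop on an object; the grip force is fixed at half the most. Time passes only in rows, so rows that repeat a pose let the fingers close. It gives the time, the measured TCP pose, the force, the opening and the grip force at its end, in the units of the state.
- get_state(): the state, without advancing time (a new reading comes with each control period).
- get_image(name): name is "side" or "top"; returns a dict with "pixels" (400x640x3 uint8, red, green, blue), "fx", "fy", "cx", "cy" (pixels), "cam_to_world" (4x4, takes a point from camera to world coordinates). Camera axes: x right, y down, z forward; pixel columns grow to the right and rows downward; lengths in mm; the calibration is good to about 2 mm. A picture is of the moment at which its call begins. There is no depth.
- hand_in(): hands the job in; it is judged then, once.
The state is a dict: "clock": time; "joints": joint angles; "qd": joint speeds; "effort": joint torques, N m; "position": TCP position; "eef_rot": TCP orientation; "wrist_force": force on the tool from outside, world axes, zero at the start; "torque": the same for the moment, N m; "width": finger opening in mm; "finger_force": force on a finger pad.
Only numpy, scipy, OpenCV 4.12 (cv2) and the standard library are available. Lean on these libraries where they do the work, as an engineer would, in place of code of your own. Each camera call takes 0.05 s, during which the arm holds its last target. There are 200 camera calls.

## Working session

There is one attempt and no reset: what is moved stays moved. The work goes in short steps, Python scripts to look and compute and a shell command to move; the robot and the scene stay as the last step left them, time stands still between calls to the robot, and variables do not carry over. Pictures are saved under pics/ and viewed, at most 10 in all, crops included, and the job is handed in when it is done.

```bash
mkdir -p pics; cat > h.py <<'E'
from plant import *
import numpy as np, cv2
def snap(name,fn=None):
    im=get_image(name)
    if fn: cv2.imwrite('pics/'+fn,im['pixels'][:,:,::-1])
    return im
def ray(im,u,v):
    T=np.array(im['cam_to_world']);d=T[:3,:3]@np.array([(u-im['cx'])/im['fx'],(v-im['cy'])/im['fy'],1.]);return T[:3,3],d
def atz(im,u,v,z):
    o,d=ray(im,u,v);return o+d*(z-o[2])/d[2]
def proj(im,p):
    T=np.array(im['cam_to_world']);c=T[:3,:3].T@(np.array(p)-T[:3,3]);return im['cx']+im['fx']*c[0]/c[2],im['cy']+im['fy']*c[1]/c[2]
E
python3 - <<'E'
from h import *
a=snap('top','t0.png');b=snap('side','s0.png')
for i in(a,b):print(i['fx'],i['cx'],i['cy'],np.round(i['cam_to_world'],3).tolist())
s=get_state();print(s['position'],s['eef_rot'],s['width'],s['clock'])
E
```

```text
498.7696990232013 319.69732261857513 195.20974887194137 [[-0.003, -0.993, 0.122, 418.812], [-1.0, 0.002, -0.006, 44.239], [0.005, -0.122, -0.993, 1403.566], [0.0, 0.0, 0.0, 1.0]]
466.443544838472 322.64860433222924 194.9406801392442 [[0.988, -0.109, 0.108, 422.715], [-0.153, -0.754, 0.639, -780.281], [0.012, -0.648, -0.761, 1080.174], [0.0, 0.0, 0.0, 1.0]]
[245.97021187 574.09239525 230.63571757] [[-9.19191549e-01  3.93810434e-01 -4.88203839e-04]
 [ 3.93810736e-01  9.19190815e-01 -1.16193635e-03]
 [-8.83017263e-06 -1.26030198e-03 -9.99999206e-01]] 85.28309619086147 0.1
```

View pics/t0.png

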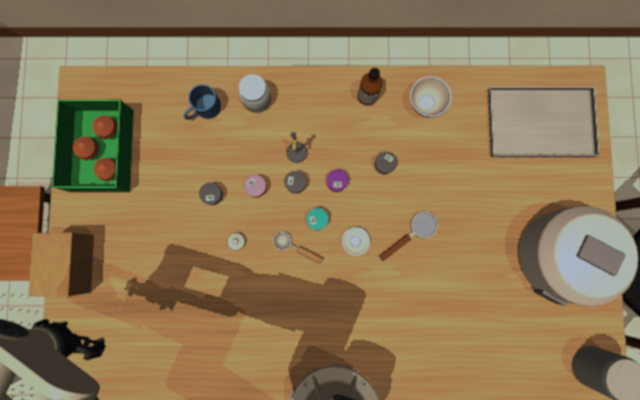

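View pics/s0.png

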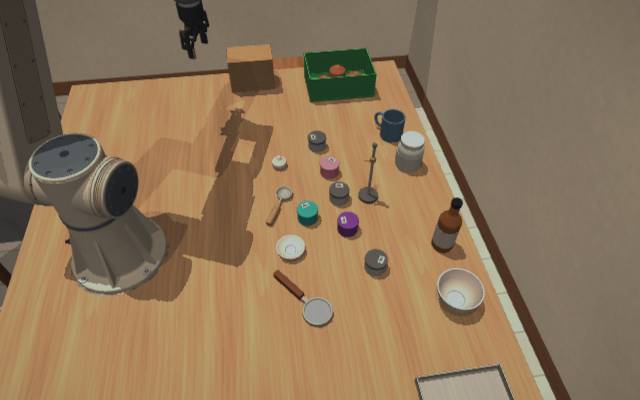

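Top view: there are three dark tins, at (210,193), (297,181) and (386,162). The stand's foot is at (297,152), so the tin at (297,181) fits. The lens ring is at (424,224) with its handle running to (382,257). The object at (283,240) is a small strainer look-alike, and the pink, purple and turquoise tins are decoys. I'll confirm this in one enlarged crop.

```bash
python3 - <<'E'
from h import *
a=get_image('top');b=get_image('side')
A=a['pixels'][125:200,265:345];B=b['pixels'][130:215,315:415];C=a['pixels'][205:265,372:452]
r=lambda x,k,w:cv2.resize(x,None,fx=k,fy=k,interpolation=cv2.INTER_CUBIC)
A=r(A,5,0);C=r(C,5,0);B=r(B,4,0)
o=np.zeros((600,800,3),np.uint8)
A=A[:300];o[:A.shape[0],:400]=A;o[300:600,:400]=C;o[:340,400:800]=B
cv2.imwrite('pics/c0.png',o[:,:,::-1])
for n,u,v,z in(('foot',297,153,12),('tin',297,181,45),('t2',210,193,45),('t3',386,162,45),('ring',424,224,14),('hend',382,257,22)):print(n,atz(a,u,v,z).round(1))
for n,u,v,z in(('foot',368,195,12),('tin',339,189,45),('ring',317,311,14)):print(n,atz(b,u,v,z).round(1))
E
```

```text
foot [710.6 100.6  12. ]
tin [625.2  99.1  45. ]
t2 [592.4 337.6  45. ]
t3 [ 677.9 -147.1   45. ]
ring [ 507.9 -254.3   14. ]
hend [ 416.8 -134.3   22. ]
foot [710.   96.7  12. ]
tin [621.4 104.6  45. ]
ring [ 502.9 -256.3   14. ]
```

View pics/c0.png

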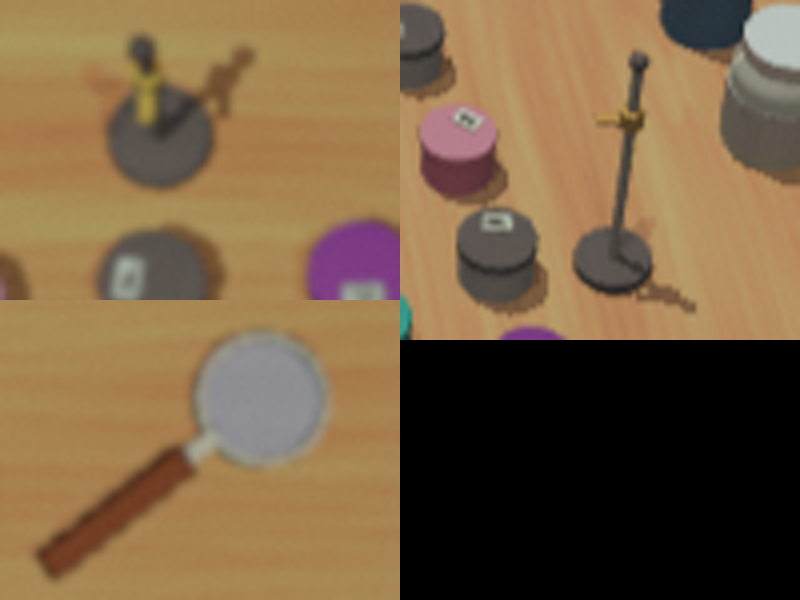

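The crop confirms it. The dark tin beside the stand has its label towards +y, at top (290.0,180.2) and side (338.9,185.1). The pointer tip is at top (293.8,149.0) and side (363.9,159.9). The lens ring is at top (424.0,224.0), with the handle running from (408.6,236.6) to (381.2,257.6).

```bash
cat >> h.py <<'E'
def tri(a,ua,b,ub):
    o1,d1=ray(a,*ua);o2,d2=ray(b,*ub);M=np.c_[d1,-d2];s=np.linalg.lstsq(M,o2-o1,rcond=None)[0]
    p,q=o1+s[0]*d1,o2+s[1]*d2;return (p+q)/2,np.linalg.norm(p-q)
def go(p):
    s=get_state();R=np.array(s['eef_rot']);return (R.T@(np.array(p)-s['position'])/60).round(3)
E
python3 - <<'E'
from h import *
a=get_image('top');b=get_image('side')
print('tip',tri(a,(293.8,149.0),b,(363.9,159.9)))
print('label',tri(a,(290,180.2),b,(338.9,185.1)),atz(a,290,180.2,47),atz(b,338.9,185.1,47))
# handle by colour: dark reddish brown within ROI, minAreaRect
hsv=cv2.cvtColor(a['pixels'],cv2.COLOR_RGB2HSV);roi=a['pixels'][225:265,374:420].astype(int)
m=((roi[:,:,0]<125)&(roi[:,:,0]-roi[:,:,2]>30)).astype(np.uint8);y,x=np.nonzero(m)
P=np.array([atz(a,u+374,v+225,20)[:2] for u,v in zip(x,y)]);c=P.mean(0);w=np.linalg.svd(P-c)[2][0]
print('handle c',len(P),c,'dir',w,'ends',((P-c)@w).min(),((P-c)@w).max())
r=atz(a,424,224,14)[:2];d=(r-c);L=np.linalg.norm(d);d/=L
print('ring',r,'dist to handle c (105)',L,d)
g=r-78*d;print('grip',g);print('shift to above grip z=100',go([*g,100]))
R=np.array(get_state()['eef_rot']);perp=np.array([-d[1],d[0]])
an=lambda v:np.degrees(np.arctan2(v[1],v[0]));print('turn about tool z',-(an(perp)-an(R[:2,1])))
E
```

```text
tip (array([688.43889413, 102.93985292, 159.13268334]), np.float64(3.249681727967525))
label (array([625.31614507, 118.34233379,  46.78672203]), np.float64(3.660705175561026)) [627.13294218 118.25531283  47.        ] [623.41407086 118.01008745  47.        ]
handle c 258 [ 444.61031662 -170.08448586] dir [-0.6078207  0.7940743] ends -51.387629246710524 50.66600870690807
ring [ 507.85839609 -254.27105053] dist to handle c (105) 105.29813496953578 [ 0.60065717 -0.7995067 ]
grip [ 461.00713704 -191.90952773]
shift to above grip z=100 [ -8.322 -10.328   2.189]
turn about tool z 29.891847513088436
```

```bash
python3 -m jog '[[[-8.32,-10.33,0.5],[0,0,2.99],85],[[-8.32,-10.33,0.5],[0,0,2.99],85],[[-8.32,-10.33,0.5],[0,0,2.99],85],[[-8.32,-10.33,0.5],[0,0,2.99],85],[[-8.32,-10.33,0.5],[0,0,2.99],85]]'; python3 -c "
from h import *
s=get_state();print(go([461,-192,100]),s['position'],np.round(s['eef_rot'],3).tolist(),s['clock'])"
```

```text
clock: 0.92
position: [330.7, 272.1, 219.7]
eef_rot: [[-0.601, 0.799, 0.001], [0.799, 0.601, 0.0], [-0.0, 0.001, -1.0]]
wrist_force: [0.6, -0.5, 0.8]
width: 85.1
finger_force: 0.0
[-7.487 -2.914  1.993] [330.67969962 272.0663963  219.65164887] [[-0.601, 0.799, 0.001], [0.799, 0.601, 0.0], [-0.0, 0.001, -1.0]] 0.925
```

```bash
python3 -m jog '[[[-7.49,-2.91,1.2],[0,0,0],85],[[-7.49,-2.91,1.2],[0,0,0],85],[[-7.49,-2.91,1.2],[0,0,0],85],[[-7.49,-2.91,1.2],[0,0,0],85],[[-7.49,-2.91,1.2],[0,0,0],85]]'; python3 -c "
from h import *
s=get_state();print(go([461,-192,100]))"
```

```text
clock: 1.55
position: [414.4, -25.8, 173.5]
eef_rot: [[-0.6, 0.8, 0.001], [0.8, 0.6, 0.0], [-0.001, 0.001, -1.0]]
wrist_force: [1.1, 1.1, -0.5]
width: 85.1
finger_force: 0.0
[-2.68  -1.043  1.226]
```

```bash
python3 -m jog '[[[-2.68,-1.04,1.22],[0,0,0],85],[[-2.68,-1.04,1.22],[0,0,0],85],[[-2.68,-1.04,1.22],[0,0,0],85],[[-2.68,-1.04,1.22],[0,0,0],85],[[-2.68,-1.04,1.22],[0,0,0],85]]'; python3 - <<'E'
from h import *
b=snap('side');a=snap('top')
B=b['pixels'][235:345,240:380];A=a['pixels'][180:280,350:460]
o=np.zeros((600,800,3),np.uint8);x=cv2.resize(B,None,fx=3,fy=3,interpolation=2);y=cv2.resize(A,None,fx=3,fy=3,interpolation=2)
o[:330,:420]=x;o[:300,450:780]=y;cv2.imwrite('pics/c1.png',o[:340,:,::-1])
print(go([461,-192,4]))
E
```

```text
clock: 2.17
position: [460.1, -189.6, 100.0]
eef_rot: [[-0.6, 0.8, -0.001], [0.8, 0.6, 0.001], [0.001, -0.0, -1.0]]
wrist_force: [0.3, 0.7, -0.2]
width: 84.9
finger_force: 0.0
[-0.047 -0.024  1.61 ]
```

View pics/c1.png

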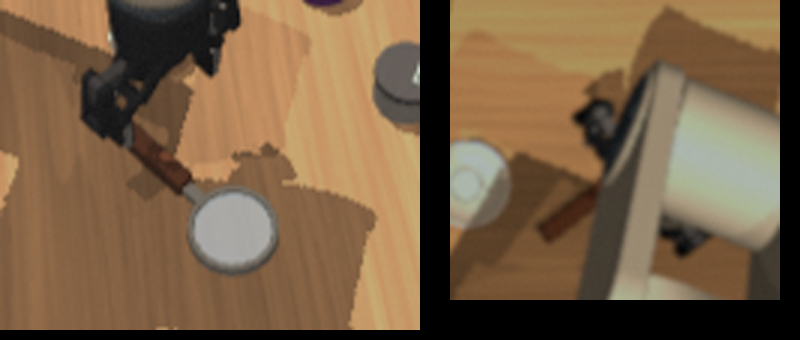

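The open fingers straddle the handle, and the ring sits at side pixel (317.5,311.5). Descending and closing.

```bash
python3 -m jog '[[[-0.03,-0.03,0.9],[0,0,0],85],[[-0.03,-0.03,1.3],[0,0,0],60],[[-0.03,-0.03,1.6],[0,0,0],45],[[-0.03,-0.03,1.6],[0,0,0],45],[[-0.03,-0.03,1.6],[0,0,0],45]]' && python3 -m jog '[[[0,0,0],[0,0,0],35],[[0,0,0],[0,0,0],25],[[0,0,0],[0,0,0],10],[[0,0,0],[0,0,0],5],[[0,0,0],[0,0,0],5]]'
```

```text
clock: 2.9
position: [460.9, -191.9, 5.2]
eef_rot: [[-0.601, 0.799, 0.001], [0.799, 0.601, -0.0], [-0.001, 0.001, -1.0]]
wrist_force: [0.8, 0.5, -0.0]
width: 44.9
finger_force: 0.0
clock: 3.52
position: [460.6, -192.5, 4.9]
eef_rot: [[-0.6, 0.8, 0.001], [0.8, 0.6, -0.0], [-0.001, 0.001, -1.0]]
wrist_force: [-1.3, 1.4, 8.5]
width: 16.5
finger_force: 59.2
```

```bash
python3 -m jog '[[[0,0,-0.3],[0,0,0],5],[[0,0,-0.8],[0,0,0],5],[[0,0,-1.5],[0,0,0],5],[[0,0,-2.3],[0,0,0],5],[[0,0,-2.8],[0,0,0],5]]' && python3 -m jog '[[[0,0,-0.1],[0,0,0],5],[[0,0,-0.1],[0,0,0],5]]'; python3 - <<'E'
from h import *
b=snap('side');s=get_state();p=s['position']
L=p+np.array([.6*78,-.8*78,2]);u,v=proj(b,L);print(L,u,v)
u,v=int(u),int(v)
cv2.imwrite('pics/c2.png',cv2.resize(b['pixels'][v-70:v+50,u-80:u+80],None,fx=4,fy=4,interpolation=2)[:,:,::-1]);print(u-80,v-70)
E
```

```text
clock: 4.15
position: [460.6, -192.6, 174.5]
eef_rot: [[-0.6, 0.8, 0.002], [0.8, 0.6, -0.001], [-0.002, 0.001, -1.0]]
wrist_force: [0.2, -0.2, -1.0]
width: 16.5
finger_force: 58.9
clock: 4.4
position: [459.9, -192.3, 177.7]
eef_rot: [[-0.6, 0.8, -0.0], [0.8, 0.6, 0.0], [0.0, -0.0, -1.0]]
wrist_force: [-1.0, -0.5, -1.8]
width: 16.9
finger_force: 59.0
[ 506.28396058 -254.47169394  179.03119237] 318.61575520749966 275.7793514008887
238 205
```

View pics/c2.png

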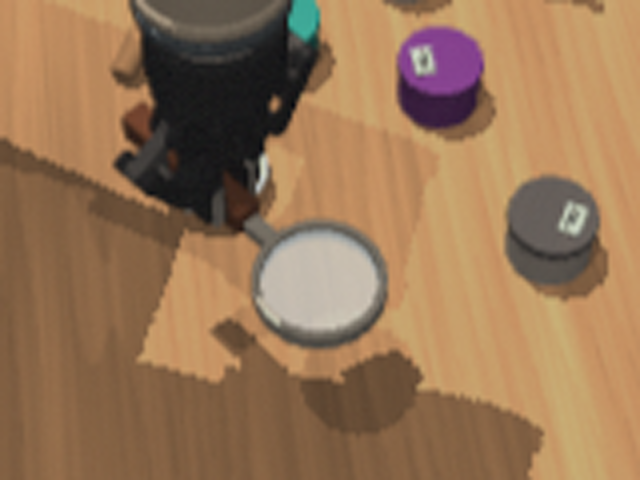

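The lens is held level, with the ring at side (317.6,275.4) against a prediction of (318.6,275.8), so the offset is confirmed. Next I carry it over at the safe height.

```bash
python3 -c "
from h import *
print(go([570,165,178]))"
```

```text
[ 3.653  5.046 -0.015]
```

```bash
python3 -m jog '[[[0.3,0.4,0],[0,0,0],5],[[0.8,1.1,0],[0,0,0],5],[[1.3,1.8,0],[0,0,0],5],[[1.8,2.5,0],[0,0,0],5],[[2.3,3.2,0],[0,0,0],5]]' && python3 -m jog '[[[0.5,0.7,0],[0,0,0],5],[[0.9,1.2,0],[0,0,0],5],[[1.2,1.65,0],[0,0,0],5],[[1.35,1.8,0],[0,0,0],5],[[1.35,1.8,0],[0,0,0],5]]'; python3 -c "
from h import *
print(go([578.7,180.6,157]))"
```

```text
clock: 5.08
position: [530.3, 34.9, 176.3]
eef_rot: [[-0.6, 0.8, -0.003], [0.8, 0.6, -0.0], [0.001, -0.002, -1.0]]
wrist_force: [1.0, 0.2, -2.1]
width: 16.6
finger_force: 59.0
clock: 5.7
position: [567.7, 163.0, 176.8]
eef_rot: [[-0.601, 0.799, -0.002], [0.799, 0.601, -0.001], [0.001, -0.002, -1.0]]
wrist_force: [-0.5, 0.2, -1.0]
width: 16.3
finger_force: 59.0
[0.125 0.324 0.329]
```

```bash
python3 -m jog '[[[0.06,0.15,0.05],[0,0,0],5],[[0.12,0.3,0.15],[0,0,0],5],[[0.125,0.32,0.28],[0,0,0],5],[[0.125,0.32,0.33],[0,0,0],5],[[0.125,0.32,0.33],[0,0,0],5]]'; python3 - <<'E'
from h import *
a=snap('top');b=snap('side');p=get_state()['position'];print(p)
L=p+np.array([46.6,-62.3,2]);print(L,'side',proj(b,L),'top',proj(a,L),'label@ side',proj(b,[625.3,118.3,47]))
o=np.zeros((600,800,3),np.uint8)
o[:600,:480]=cv2.resize(b['pixels'][100:220,290:386],None,fx=5,fy=5,interpolation=2)
o[:320,480:800]=cv2.resize(a['pixels'][130:210,255:335],None,fx=4,fy=4,interpolation=2)
cv2.imwrite('pics/c3.png',o[:,:,::-1])
E
```

```text
clock: 6.32
position: [579.1, 180.1, 157.9]
eef_rot: [[-0.6, 0.8, -0.001], [0.8, 0.6, -0.0], [0.0, -0.001, -1.0]]
wrist_force: [0.5, -0.2, -1.6]
width: 16.4
finger_force: 59.0
[579.44450203 180.27386521 158.46074046]
[626.04450203 117.97386521 160.46074046] side (np.float64(341.41339683492777), np.float64(157.8930240757611)) top (np.float64(287.68641270534977), np.float64(173.80357924139585)) label@ side (np.float64(339.5089789580354), np.float64(184.95985121573585))
```

View pics/c3.png

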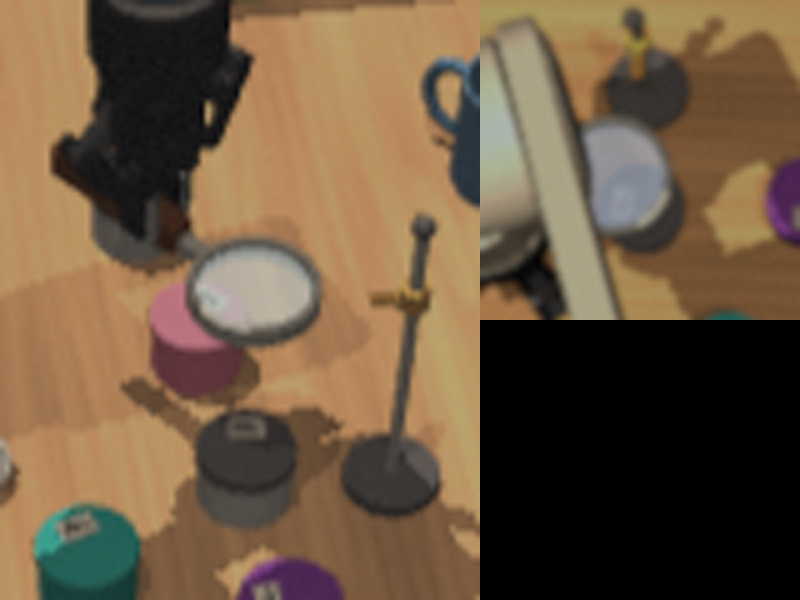

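```bash
python3 - <<'E'
from h import *
a=get_image('top');b=get_image('side')
f=tri(a,(296.6,151.8),b,(368.3,195));print('foot',f)
for P in([685.5,99.6],[688.4,102.9],[687,101]):
  for z in(155,159,163):print(P,z,np.round(proj(b,[*P,z]),1),np.round(proj(a,[*P,z]),1))
# ball top on rod
for z in(215,):print(np.round(proj(b,[711,99,z]),1),np.round(proj(a,[711,99,z]),1))
E
```

```text
foot (array([714.10746413, 102.14587013,   5.32020076]), np.float64(2.673172760348567))
[685.5, 99.6] 155 [363.6 161.8] [295.1 151.1]
[685.5, 99.6] 159 [363.7 160.8] [295.1 150.8]
[685.5, 99.6] 163 [363.8 159.8] [295.  150.5]
[688.4, 102.9] 155 [364.3 160.8] [293.8 150. ]
[688.4, 102.9] 159 [364.5 159.8] [293.8 149.7]
[688.4, 102.9] 163 [364.6 158.8] [293.7 149.3]
[687, 101] 155 [364.  161.4] [294.6 150.5]
[687, 101] 159 [364.1 160.4] [294.5 150.2]
[687, 101] 163 [364.2 159.3] [294.5 149.9]
[374.7 145.3] [294.3 135.7]
```

The ring is at side (340.6,157.8), against a prediction of (341.4,157.9), and it is centred over the label. The pointer tip is at side (364,159.4). Using the rod as reference, that puts the tip at z ≈ 160–161, and the glass is at about 160.5. I'll let it settle and hand in.

```bash
python3 -m jog '[[[0,0,0],[0,0,0],5],[[0,0,0],[0,0,0],5],[[0,0,0],[0,0,0],5],[[0,0,0],[0,0,0],5]]'; python3 -c "
from h import *
print(get_state()['position'],hand_in())"
```

```text
clock: 7.02
position: [579.4, 180.4, 158.4]
eef_rot: [[-0.601, 0.8, -0.0], [0.8, 0.601, -0.0], [-0.0, -0.0, -1.0]]
wrist_force: [-0.2, -0.5, -0.6]
width: 16.4
finger_force: 59.0
the job is handed in; nothing more can be done
[579.42908983 180.44990739 158.35575508] None
```

I handed the job in with the gripper holding the lens level and steady over the date label of the tin beside the stand; the glass is at about 160.5 mm and I measured the pointer tip at about 160–161 mm, but no verdict came back.

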